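Bench check of two handlebar levers

ROBOT

A 6-joint arm with a two-finger parallel gripper is mounted at the origin on a cart in front of the work surface, level with it; the furniture and walls round the work are solid. World frame = base frame: x ahead of the robot, y to its left, z up, the work surface at z = 0. Lengths are in mm, angles in degrees, forces in N, time in s.
With the tool pointing down it reaches from about 325 to 925 mm from the base axis. Payload 3.1 kg.
Tool frame: the origin (TCP) lies at the very end of the fingers, on their centre line; the grasp point (between the pads) lies grasp_offset behind it (grasp_offset is the distance from the TCP to the grasp point, in mm); z points along the fingers, y is the line along which they close (so a half turn about z gives the same grasp; the last joint's range is limited). The gripper opens to 85 mm and grips with 20 to 120 N. Pads are 22 mm wide; open, the fingers measure 114 mm over their backs; the gripper's body (76 mm by 85 mm) begins 54 mm behind the grasp point. The pads swing forward as they close: fully open they stand 13 mm farther back than shut.
Start: joints at [-72.147, 12.427, 92.441, -0, 75.132, -6.429], TCP at [257.039, -569.711, 231.3] pointing down, gripper open.
Joint ranges: [-157.48, 157.48], [-44.54, 120.13], [17.64, 146.25], [-64.5, 244.5], [7.68, 150.69], [-147.95, 147.95]. Speed limits (degrees/s): [159.86, 159.86, 180, 180, 180, 180].

INTERFACE

Orientations are given as [roll, pitch, yaw] about the fixed x, y, z axes, in that order (R = Rz(yaw) Ry(pitch) Rx(roll)).
In Python, from station import * gives the robot as it stands. Calls block until the motion is done:
- goto(position, orientation): joint-space move of the TCP to a pose.
- move_l(position, attitude=None, speed=150): straight line of the TCP; attitude=None keeps the orientation; speed is the mean speed in mm/s.
- move_j(angles): joint-space move.
- grip(opening, squeeze=None): finger opening in mm; squeeze is the grip in N (None keeps the last); returns when the fingers have stopped.
- wait(seconds).
- solve_ik(position, orientation): joint angles nearest the present ones, or None.
- get_obs(): the state.
- get_image(name): name is "side" or "top"; returns the picture (384x512x3 uint8, red, green, blue); there is no depth.
- get_calibration(name): a dict with "fx", "fy", "cx", "cy" (pixels), "D" ([k1, k2, p1, p2, k3] as OpenCV has them; the pictures are not rectified), "R" (3x3) and "t" (3): a world point X has camera coordinates R X + t. Camera axes: x right, y down, z forward; pixel columns grow to the right and rows downward; lengths in mm; the calibration is good to about 2 mm. A picture is of the moment at which its call begins. get_calibration takes no time and is no camera call.
A pose or a line that the arm cannot do raises Unreachable and nothing moves.
- sign_off(): hands the job in; it is judged then, once.
Trained networks look in the newest picture that a camera, given by its name, has taken for a name from the list of things; names that differ only in an ending like _2 or _b are one class to them, and where a whole thing is asked for, a point or a joint stands for the part that bears it (a point fixed in the world has none). Each returns a list of dicts, best first, with "score" (0 to 1); they miss things now and then, are a little off and sometimes report something else, mostly with a low value. They report only what shows in the picture. A call takes as long as a camera call.
- spot_in(name, camera): "extent" ([centre column, centre row, width, height] in pixels, round what is visible of it).
- regions_of(name, camera): "region" (384x512 bool, what is visible of it) and "extent" ([centre column, centre row, width, height] in pixels, round what is visible of it).
The state is a dict: "t": time; "joint_pos": joint angles; "qvel": joint speeds; "effort": joint torques, N m; "tcp_pos": TCP position; "ee_rot": TCP orientation; "wrist_force": force on the tool from outside, world axes, zero at the start; "moment": the same for the moment, N m; "grip_width": finger opening in mm; "grip_force": force on a finger pad.
Only numpy, scipy, OpenCV 4.12 (cv2) and the standard library are available. Lean on these libraries where they do the work, as an engineer would, in place of code of your own. Each camera call takes 0.05 s, during which the arm holds its last target. There are 200 camera calls.

TASK

Check that the hand levers stop short of the bar: with the backs or tips of the fingers, press the long brake lever in as far as it goes, hold it against its stop for a good second, and let it spring right out again. Then press the short clutch lever in the same way and finish while holding it against its stop, so that its gap to the bar can be measured. Push only on the levers' front faces, one lever at a time and without forcing them; do not grip a lever or squeeze it against the bar, and leave the bar and the things lying about alone.

Things in the scene. Friction and masses are not known exactly. Their poses are not given: they have to be found in the camera images.
- stand: Fixed bench stand: base plate 90 x 500 x 12 mm, posts at y = -225 and 225 mm (46 x 26 mm, 121 mm high), between them a steel bar 22 mm thick along y, axis 105 mm above the bench, with two black rubber grips 29 mm thick (collars 34). Origin on the bench under the bar's middle; y along the bar, x level, away from the levers, which are on the -x side facing the robot, out to 85 mm from the bar's axis.
- long_clamp: Dark steel clamp, fixed on the bar, that carries the long lever: 33 mm thick round the bar, top 17 mm above the bar's axis. Origin on the bar's axis, axes as the stand's. The lever's upright pivot is at its x = -36 mm, y = 0; the lever points to +y and swings level, 105 mm above the bench. Either lever may be the left or the right one.
- long_press (a point): Where to push the long lever (the brake lever): centre of its flat front face, 95 mm from its pivot; moves with the lever. x: level, square to the face, into the lever (push direction); y: along it from pivot to tip; z up. Let go, these axes are turned 0.30 rad counter-clockwise (from above) from the stand's. The push needed here grows from about 2 N to 5 N at the stop.
- long_lever (a joint): Swing of the long lever about its pivot, rad: 0 = let go, fully out; grows as it is pressed towards the bar; 0.30 = solid end stop, lever parallel to the bar, gap about 16 mm to the rubber grip. A spring returns it to 0.
- long_blade: The long lever's plain aluminium blade with its 19 mm ball tip, the part to press: 135 mm from pivot to end, 18 mm high, 10 mm thick with its rear strip. Origin on the pivot at mid-height; axes as long_press.
- long_back: Stiffening strip on the rear face (bar side) of the long lever, 3 mm thick, 12 mm high; not to be touched. Origin and axes as long_blade.
- short_clamp: Dark steel clamp, fixed on the bar, that carries the short lever: 33 mm thick round the bar, top 17 mm above the bar's axis. Origin on the bar's axis, axes as the stand's. The lever's upright pivot is at its x = -36 mm, y = 0; the lever points to +y and swings level, 105 mm above the bench. Either lever may be the left or the right one.
- short_press (a point): Where to push the short lever (the clutch lever): centre of its flat front face, 60 mm from its pivot; moves with the lever. x: level, square to the face, into the lever (push direction); y: along it from pivot to tip; z up. Let go, these axes are turned 0.40 rad counter-clockwise (from above) from the stand's. The push needed here grows from about 2 N to 5.5 N at the stop.
- short_lever (a joint): Swing of the short lever about its pivot, rad: 0 = let go, fully out; grows as it is pressed towards the bar; 0.40 = solid end stop, lever parallel to the bar, gap about 16 mm to the rubber grip. A spring returns it to 0.
- short_blade: The short lever's plain aluminium blade with its 19 mm ball tip, the part to press: 80 mm from pivot to end, 18 mm high, 10 mm thick with its rear strip. Origin on the pivot at mid-height; axes as short_press.
- short_back: Stiffening strip on the rear face (bar side) of the short lever, 3 mm thick, 12 mm high; not to be touched. Origin and axes as short_blade.
- tape: bystander: roll of masking tape lying flat, 96 mm across, 25 mm high, behind the bar. Origin: centre of its underside.
- v_block: bystander: ground steel V block 55 x 36 x 32 mm, behind the bar. Origin: centre of its underside.
- jar: bystander: small screw pot 45 mm across, 42 mm high, behind the bar. Origin: centre of its underside.
- hex_key: bystander: black hex key 104 x 36 x 9 mm, lying in front of the levers. Origin: centre of its underside.
- oil_stone: bystander: dressing stone stick 100 x 25 x 13 mm, lying in front of the levers. Origin: centre of its underside.
- stone2: bystander: smaller dressing stone stick 85 x 20 x 12 mm, lying in front of the levers. Origin: centre of its underside.

How it is judged:
By the outcome, as a careful person would: the job done as asked, in the order asked, and still so for the second after the job is handed in, while the arm keeps its last pose, push and grip.
It also fails if it takes over 48 s, if anything falls off the work surface, if the arm or the gripper's body presses on something with over 40 N, if the wrist force passes 120 N, or if a joint passes its speed limit or range.

## Working session

There is one attempt and no reset: what is moved stays moved. The work goes in short steps, each a Python script; the robot and the scene stay as the last script left them, time stands still between calls to the robot, and variables do not carry over. Pictures are saved under pics/ and viewed, at most 10 in all, crops included, and the job is handed in when it is done.

```bash
mkdir -p pics; ls; python3 - <<'E'
from station import *
import cv2
for c in ("side","top"):
    im=get_image(c); cv2.imwrite(f"pics/{c}0.png",im[:,:,::-1])
    k=get_calibration(c); print(c,{a:(v.tolist() if hasattr(v,'tolist') else v) for a,v in k.items()})
    for n in ("stand","long_clamp","short_clamp","long_blade","short_blade","hex_key","oil_stone","stone2"):
        print(n,[( [round(float(x)) for x in d["extent"]],round(float(d["score"]),2)) for d in spot_in(n,c)][:3])
o=get_obs(); print(o["t"],o["wrist_force"],o["ee_rot"])
E
```

```text
pics
side {'fx': 433.51355391363694, 'fy': 433.51355391363694, 'cx': 257.11441122549013, 'cy': 193.9526182862729, 'D': [-0.15954870489038725, 0.0, 0.0, 0.0, 0.0], 'R': [[0.9979937911459219, 0.06192433852174838, 0.013182152056244872], [0.035766715772025545, -0.3796375370954142, -0.9244436610583745], [-0.05224112247141316, 0.9230605162863224, -0.3810907351224312]], 't': [-589.5742422727733, 85.85472048784044, 979.591842920008]}
stand [([278, 239, 57, 158], 0.96)]
long_clamp [([260, 222, 56, 38], 0.95), ([246, 188, 14, 17], 0.2)]
short_clamp [([261, 191, 41, 23], 0.64), ([249, 189, 21, 25], 0.43), ([247, 222, 35, 37], 0.23)]
long_blade [([247, 217, 26, 31], 0.77)]
short_blade []
hex_key []
oil_stone [([207, 235, 35, 25], 0.79)]
stone2 [([214, 208, 18, 18], 0.72), ([199, 277, 50, 23], 0.46)]
top {'fx': 414.15375567323156, 'fy': 414.15375567323156, 'cx': 254.2653717120742, 'cy': 195.2190541305174, 'D': [-0.04666178072269616, 0.0, 0.0, 0.0, 0.0], 'R': [[0.00235938888245382, -0.9999542161048413, 0.00927356340649597], [-0.9929167112164994, -0.003444186332123334, -0.11876254530583542], [0.11878904777424701, -0.008927669049789123, -0.9928793777968326]], 't': [37.93138813352146, 597.2369971341344, 1079.6732358494367]}
stand [([271, 188, 191, 52], 0.83)]
long_clamp [([314, 192, 62, 42], 0.55)]
short_clamp [([248, 198, 39, 35], 0.53)]
long_blade [([309, 203, 47, 20], 0.45)]
short_blade [([242, 207, 29, 20], 0.47)]
hex_key [([325, 239, 29, 29], 0.71), ([265, 243, 34, 26], 0.6)]
oil_stone [([263, 242, 36, 27], 0.8)]
stone2 [([211, 244, 28, 16], 0.68)]
0.9 [ 0.52668067  0.59635384 -0.56417413] [-1.79999138e+02  1.05698218e-03  2.42826416e+01]
```

```bash
python3 - <<'E'
import cv2
t=cv2.imread("pics/top0.png"); s=cv2.imread("pics/side0.png")
cv2.imwrite("pics/topc.png",cv2.resize(t[150:270,160:360],None,fx=4,fy=4,interpolation=cv2.INTER_CUBIC))
cv2.imwrite("pics/sidec.png",cv2.resize(s[150:330,170:350],None,fx=3.3,fy=3.3,interpolation=cv2.INTER_CUBIC))
E
```

```text
(no output)
```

View pics/topc.png

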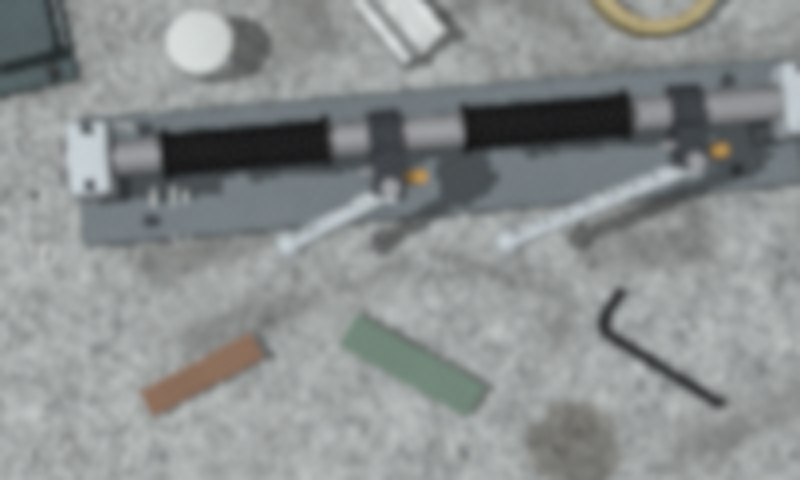

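View pics/sidec.png

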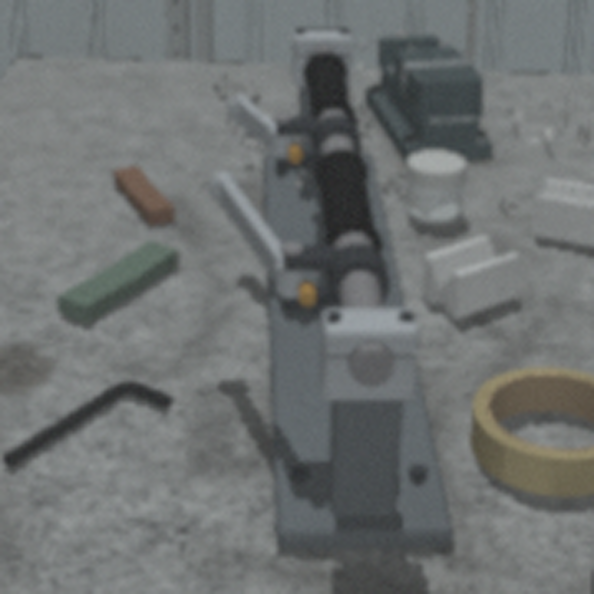

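The pictures show the stand turned by about 5°. In the top crop the long lever is the right one, with its pivot at (695,160) and ball at (508,242). The short lever is the left one, with its pivot at (390,187) and ball at (287,243). The stones and hex key lie well in front of both. Next I fit the stand pose.

```bash
cat > h.py <<'E'
from station import *
import numpy as np, cv2
from scipy.optimize import least_squares
def proj(c,X):
    k=get_calibration(c); K=np.array([[k["fx"],0,k["cx"]],[0,k["fy"],k["cy"]],[0,0,1]])
    return cv2.projectPoints(np.array(X,float).reshape(-1,1,3),cv2.Rodrigues(np.array(k["R"]))[0],np.array(k["t"]),K,np.array(k["D"]))[0][:,0]
def rz(a): return np.array([[np.cos(a),-np.sin(a),0],[np.sin(a),np.cos(a),0],[0,0,1]])
E
python3 - <<'E'
from h import *
def pts(p):
    x0,y0,a,yl,ys=p; w=lambda q:rz(a)@q+[x0,y0,0]
    tip=lambda y,L,b:w(np.array([-36-L*np.sin(b),y+L*np.cos(b),105]))
    piv=lambda y:w(np.array([-36,y,117]))
    return dict(lt=tip(yl,125.5,.3),st=tip(ys,70.5,.4),lp=piv(yl),sp=piv(ys),P=w(np.array([0,225,121])),
      Q=w(np.array([0,-225,121])),lc=w(np.array([0,yl,122])),sc=w(np.array([0,ys,122])))
T=lambda u,v:(160+u/4,150+v/4); S=lambda u,v:(170+u/3.3,150+v/3.3)
obs=[("top","lt",T(508,242)),("top","st",T(287,243)),("top","lp",T(695,160)),("top","sp",T(390,187)),("top","P",T(88,157)),("top","lc",T(687,110)),("top","sc",T(386,136)),
("side","lt",S(220,180)),("side","st",S(240,103)),("side","Q",S(368,324)),("side","P",S(322,36))]
def f(p):
    d=pts(p); return np.array([proj(c,d[n])[0]-o for c,n,o in obs]).ravel()
r=least_squares(f,[600,0,.09,-100,60],loss="soft_l1",x_scale=[1,1,.01,1,1])
print(r.x,np.round(f(r.x).reshape(-1,2),1).tolist())
for k,v in pts(r.x).items(): print(k,v.round(1))
E
```

```text
[ 6.21777406e+02 -6.95748007e+00  8.87052310e-02 -1.47911390e+02
  4.33600445e+01] [[-0.3, -0.4], [0.6, 0.1], [-0.5, 0.9], [-0.3, 0.6], [1.3, -0.2], [0.3, -1.1], [-0.5, -1.2], [0.4, 1.4], [-0.5, 0.7], [-0.4, -0.9], [-0.2, -1.1]]
lt [551.5 -41.3 105. ]
st [549.   95.3 105. ]
lp [ 599.  -157.5  117. ]
sp [582.1  33.  117. ]
P [601.8 217.2 121. ]
Q [ 641.7 -231.1  121. ]
lc [ 634.9 -154.3  122. ]
sc [617.9  36.2 122. ]
```

```bash
cat >> h.py <<'E'
A=0.0887; Z=91
LV=dict(long=(np.array([599.,-157.5]),95,.30),short=(np.array([582.1,33.]),60,.40))
def pose(n,th,d,z=Z):
    "TCP pose: d = distance of tool centre line in front of the blade's mid plane at swing th"
    p,L,m=LV[n]; b=A+m-th
    q=p+L*np.array([-np.sin(b),np.cos(b)])-d*np.array([np.cos(b),np.sin(b)])
    return [q[0],q[1],z],[180,0,np.degrees(b)+90]
def force(n,th,f0):
    b=A+LV[n][2]-th
    f=np.mean([get_obs()["wrist_force"] for _ in range(3)],0)-f0
    return -f[0]*np.cos(b)-f[1]*np.sin(b), f
E
python3 - <<'E'
from h import *
grip(0)
goto(*pose("long",0,48,200)); move_l(*pose("long",0,48),speed=120)
wait(.3); o=get_obs(); f0=o["wrist_force"]; np.save("f0.npy",f0); print(o["t"],o["tcp_pos"],o["grip_width"],f0)
for d in range(44,8,-3):
    move_l(*pose("long",0,d),speed=60); F,f=force("long",0,f0); print(d,round(F,2),f.round(2),get_obs()["t"])
    if F>1.2: break
im=get_image("top"); cv2.imwrite("pics/t1.png",cv2.resize(im[150:270,160:360,::-1],None,fx=4,fy=4))
im=get_image("side"); cv2.imwrite("pics/s1.png",cv2.resize(im[130:290,170:370,::-1],None,fx=3.5,fy=3.5))
E
```

```text
5.0083 [519.0538799  -87.89733931  91.67881756] 0.3056109672474803 [0.11913616 0.89607536 0.6911723 ]
44 0.48 [-0.64  0.31 -0.31] 5.2583
41 1.65 [-1.17 -1.49 -0.75] 5.5083
```

```bash
python3 - <<'E'
from h import *
f0=np.load("f0.npy")
for i in range(4): wait(.1); print(get_obs()["wrist_force"]-f0)
E
```

```text
[-0.19375768 -0.46052359 -0.82049831]
[ 0.0625526  -0.69353726 -1.03799011]
[-0.7930295  -1.04961237 -0.88262211]
[-0.1112765  -0.30354033 -1.52804246]
```

View pics/s1.png

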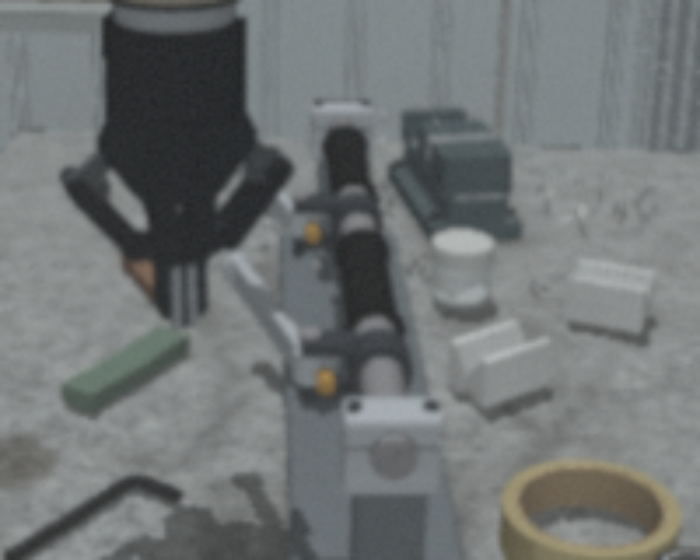

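View pics/t1.png

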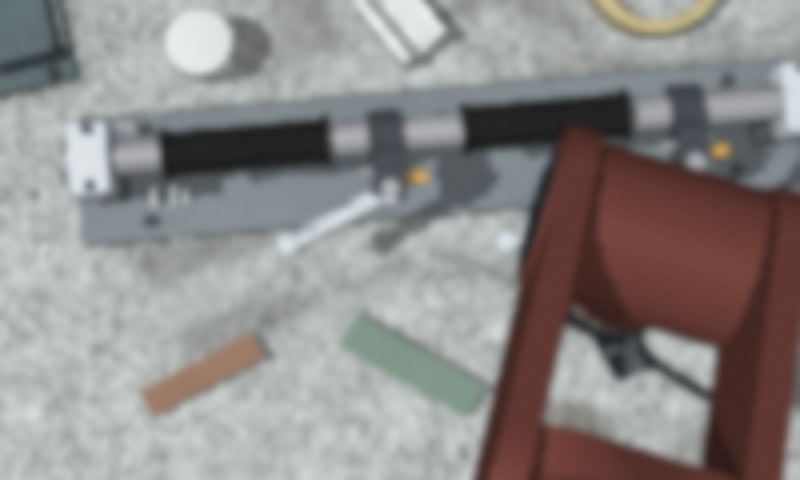

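The side view shows the closed fingers clear of the long lever (tip near (185,320), lever ball at (235,260)). The 1.65 N reading was therefore sensor noise, and I carry on with averaged readings.

```bash
cat >> h.py <<'E'
Z=92
def force(n,th,f0):
    b=A+LV[n][2]-th; s=[]
    for _ in range(5): wait(.03); s.append(get_obs()["wrist_force"])
    f=np.mean(s,0)-f0
    return -f[0]*np.cos(b)-f[1]*np.sin(b), f
E
python3 - <<'E'
from h import *
f0=np.mean([(wait(.04),get_obs()["wrist_force"])[1] for _ in range(6)],0); np.save("f0.npy",f0)
print(f0,get_obs()["t"])
move_l(*pose("long",0,26),speed=80)
for d in range(26,8,-2):
    move_l(*pose("long",0,d),speed=60); F,f=force("long",0,f0); print(d,round(F,2),f.round(2),round(get_obs()["t"],2))
    if F>1.4: break
E
```

```text
[-0.06516169  0.29359842  0.37872888] 6.2583
26 0.32 [-0.27 -0.18 -0.39] 7.02
24 -0.19 [ 0.22 -0.03 -0.14] 7.43
22 -0.04 [ 0.24 -0.49 -0.1 ] 7.85
20 -0.14 [ 0.31 -0.4  -0.46] 8.27
18 0.02 [ 0.15 -0.42 -0.51] 8.68
16 2.24 [-1.98 -1.09  0.42] 9.1
```

```bash
python3 - <<'E'
from h import *
f0=np.load("f0.npy")
for th in (.12,.23,.26,.275,.29,.30,.31,.32,.33,.34,.35,.36):
    move_l(*pose("long",th,16.5),speed=50); F,f=force("long",th,f0); o=get_obs(); print(th,round(F,2),f.round(2),o["tcp_pos"].round(1) if hasattr(o["tcp_pos"],'round') else o["tcp_pos"],round(o["t"],2))
    if F>7.5: break
im=get_image("side"); cv2.imwrite("pics/s2.png",cv2.resize(im[130:290,170:370,::-1],None,fx=3.5,fy=3.5))
E
```

```text
0.12 3.68 [-3.42 -1.45  0.45] [557.2 -70.3  90.7] 9.64
0.23 4.78 [-4.74 -0.69  0.1 ] [566.9 -66.2  90.7] 10.17
0.26 4.73 [-4.83  0.52  0.  ] [569.8 -65.2  90.7] 10.58
0.275 4.81 [-4.83 -0.12 -0.03] [571.1 -64.8  90.7] 11.0
0.29 5.19 [-5.24  0.19  0.12] [572.5 -64.3  90.7] 11.42
0.3 6.45 [-6.47 -0.02  1.11] [572.9 -64.1  90.7] 11.83
0.31 8.79 [-8.79 -0.28  2.94] [573.  -64.   90.6] 12.25
```

View pics/s2.png

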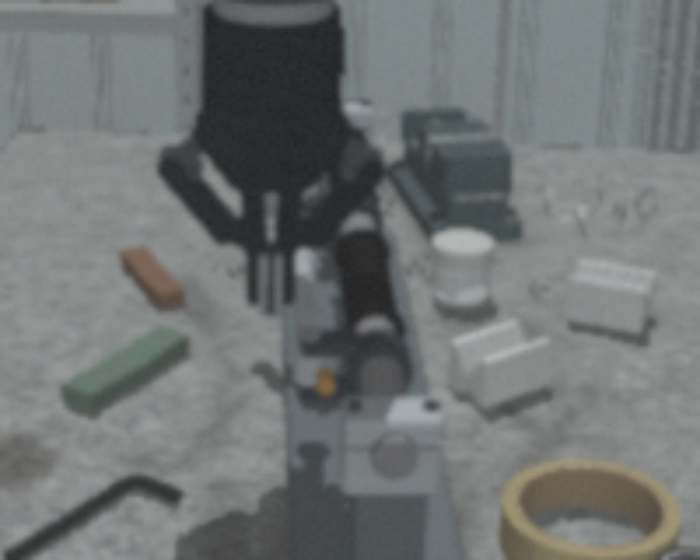

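The long lever now lies parallel to the bar. The TCP has stalled at x≈573 while the force rises from 5 to 9 N, so it is at its stop. Next I hold, release, and move to the short lever.

```bash
python3 - <<'E'
from h import *
f0=np.load("f0.npy")
wait(1.4); print("hold",force("long",.31,f0)[0],get_obs()["t"])
for th,d in ((.15,17),(0,18),(0,50)): move_l(*pose("long",th,d),speed=80)
move_l(*pose("long",0,50,135),speed=120)
move_l(*pose("short",0,48,135),speed=150); move_l(*pose("short",0,48),speed=100)
wait(.2); f0=np.mean([(wait(.04),get_obs()["wrist_force"])[1] for _ in range(6)],0); np.save("f0s.npy",f0)
print(f0,get_obs()["t"])
im=get_image("top"); cv2.imwrite("pics/t3.png",cv2.resize(im[150:270,160:360,::-1],None,fx=4,fy=4))
move_l(*pose("short",0,24),speed=60)
for d in (22,20,18,16,14,12):
    move_l(*pose("short",0,d),speed=60); F,f=force("short",0,f0); print(d,round(F,2),f.round(2),round(get_obs()["t"],2))
    if F>1.4: break
E
```

```text
hold 8.982127835433213 13.8667
[ 0.13022064 -0.14714992  0.06852429] 17.8333
22 -0.07 [-0.06  0.25 -0.1 ] 18.85
20 2.13 [-1.91 -0.96  0.13] 19.27
```

View pics/t3.png

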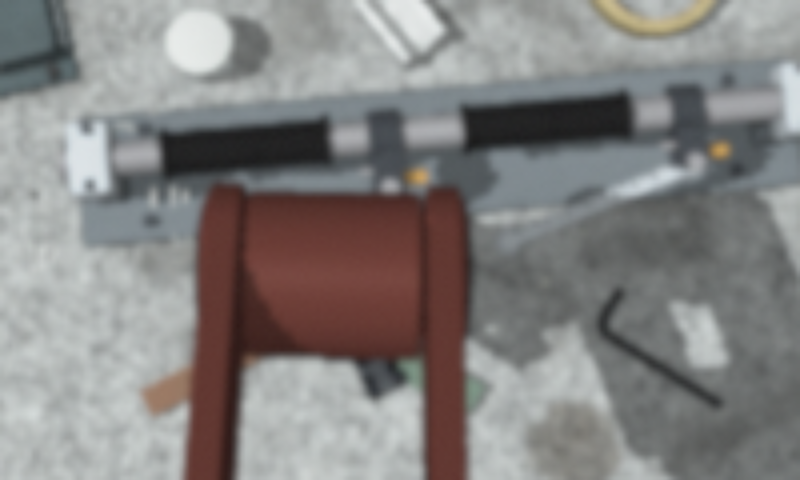

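The long lever is fully out again (ball back at (508,242)). At 60 mm the 22 mm wide finger overlaps the short lever's ball. I back off and make contact 9 mm further in, so the finger lies flat on the face while still covering the press point.

```bash
sed -i 's/33.\]),60,.40/33.]),51,.40/' h.py; python3 - <<'E'
from h import *
f0=np.load("f0s.npy")
move_l(*pose("short",0,28),speed=60)
for d in (22,20,18,16,14,12):
    move_l(*pose("short",0,d),speed=60); F,f=force("short",0,f0); print(d,round(F,2),f.round(2),round(get_obs()["t"],2))
    if F>1.4: break
d+=.5
for th in (.15,.28,.33,.36,.38,.40,.42,.44,.46,.48,.50):
    move_l(*pose("short",th,d),speed=50); F,f=force("short",th,f0); o=get_obs(); print(th,round(F,2),f.round(2),np.round(o["tcp_pos"],1),round(o["t"],2))
    if F>8.7: break
im=get_image("side"); cv2.imwrite("pics/s4.png",cv2.resize(im[110:270,170:370,::-1],None,fx=3.5,fy=3.5))
E
```

```text
22 0.6 [-0.68 -0.01 -0.26] 20.03
20 0.41 [-0.52  0.1  -0.18] 20.45
18 0.57 [-0.58 -0.13 -0.26] 20.87
16 3.34 [-3.09 -1.29  1.84] 21.28
0.15 4.55 [-4.34 -1.37  1.05] [548.8  75.5  90.6] 21.75
0.28 5.5 [-5.34 -1.34  1.17] [554.3  79.4  90.6] 22.21
0.33 6.0 [-5.89 -1.15  1.5 ] [556.4  80.7  90.6] 22.62
0.36 6.1 [-6.02 -0.95  1.68] [557.8  81.4  90.6] 23.04
0.38 6.33 [-6.28 -0.87  2.07] [558.7  81.9  90.5] 23.46
0.4 7.05 [-6.99 -1.    2.24] [559.4  82.4  90.5] 23.88
0.42 9.26 [-9.2  -1.15  4.07] [559.5  82.7  90.5] 24.29
```

View pics/s4.png

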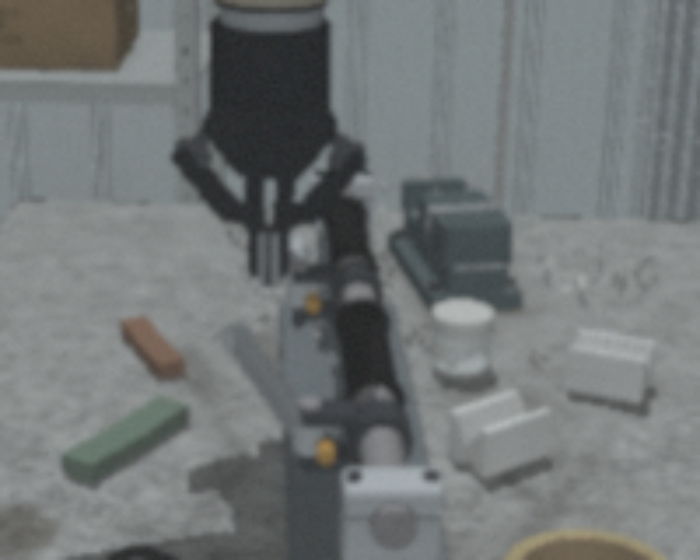

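The short lever is parallel to the bar and at its stop: the TCP has stalled at x≈559.5 and the force has jumped to 9 N. The long lever is fully out. I hold for over a second and hand in.

```bash
python3 - <<'E'
from h import *
wait(1.3); print(force("short",.42,np.load("f0s.npy"))[0],get_obs()["t"]); print(sign_off())
E
```

```text
9.293008849475608 25.8083
the job is handed in; nothing more can be done
None
```

I pressed the long lever to its stop, held it for over a second and let it spring right out again, then handed in (at about 26 s of the 48 s) with the short lever held against its stop at about 9 N.

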